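# Load the coupon holder under the spring clip of the bench test fixture

### The job

Load the test coupon: press the paddle of the fixture's spring clip down with one fingertip so that its jaw lifts, and while holding it down push the flat holder along its lane with the other fingertip, beneath the jaw, until it is fully home against the end stop. Only then let the clip down onto the holder and move clear. Do not grip or lift the holder, and leave the rasp, bowl and tin alone.

Things in the scene. Friction and masses are not known exactly. Their poses are not given: they have to be found in the camera images.
- fixture: Fixed teal plate 240x140 mm. Origin on the bench under it; x = push direction, y left, z up. Lane floor 8 mm above the bench, centred on y=-25 mm, 49 mm wide between guide strips 5 mm high (x -70 to 95 mm; open behind). End stop face at x=+95, 10 mm high. Dial gauge on a post beside the stop: x 102 to 114, y -77 to -39, up to 104 mm high. Clip's hinge line parallel to x at y=+10, 22 mm above the bench.
- clip (a joint): Turn of the spring clip, rad. 0 = rest: jaw 3 mm above the lane floor, so it blocks the 6 mm holder. Grows as the paddle is pressed down; 0.36 = hard stop. About 0.10: jaw rests on the holder; above 0.16: jaw clear of it. Springs back when let go. At the middle of the paddle 2.5 N starts it moving, 5 N holds it at 0.2.
- clip_paddle (a point): Middle of the upper face of the clip's steel paddle, moving with it. Plate 135 mm along the lane (fixture x -101 to +34), 36 mm wide (fixture y 26 to 61 mm). At rest it slopes up to the outside by 0.2 rad, its middle 31 mm above the bench; pressed to 0.2 rad it is level, 24 mm above the bench. A fingertip may slide along it while pressing.
- clip_jaw (a point): Bottom of the near (lane entry) edge of the clip's jaw, moving with the clip. The jaw is a blunt block 20 mm along the lane (fixture x from 55 to 75 mm) and 14 mm wide, over the middle of the lane.
- holder: Flat aluminium coupon holder, 0.28 kg, loose in the lane: plate 90 (x) x 46 x 6 mm, brown coupon let into its top, and at its -x end an upturned back edge to push against (40 mm wide, 4 mm thick, top 28 mm above the underside). Origin: middle of the underside. Home (front edge on the end stop): origin at fixture x=+50, y=-25 mm. Starts with its front edge short of the jaw.
- holder_tab (a point): Middle of the top of the rear face of the holder's upturned back edge (45 mm behind the holder's origin, 28 mm above its underside).
- rasp: Bystander: a plaster rasp with a turquoise handle, 260 mm long lying along its x, 28 mm high, beside the fixture on its +y side. Origin: on the bench near its middle.
- bowl: Bystander: a grey mixing bowl, 110 mm across, 60 mm high, on the -y side. Origin: middle of its underside.
- tin: Bystander: a closed white tin, 60 mm across, 90 mm high, on the -y side. Origin: middle of its underside.
Not all that is in view belongs to the job. Leave any blue look-alike of the holder alone.

How it is judged (in metres and radians):
On the way, in this order (a step that is already met when the one before it is completed fails the run):
1. the clip's paddle is held down, jaw clear, with the holder still short of the jaw (value of joint clip above 0.13 rad and x of holder in the frame of fixture below 0.014 m), for 0.1 s.
2. the holder is pushed home against the stop with the clip still held down (value of joint clip above 0.13 rad and x of holder in the frame of fixture above 0.046 m), for 0.1 s.
At the end, for the whole second after the job is handed in: The holder lies flat in its lane, within 4 mm of fully home against the end stop, at rest, with the clip let down so that its jaw rests on the holder (clip joint 0.07 to 0.15 rad); the robot is clear (x of holder in the frame of fixture between 0.046 and 0.053 m and y of holder in the frame of fixture between -0.029 and -0.021 m and z of holder in the frame of fixture below 0.011 m and angle between the x axis of holder and the x axis of fixture, either way round below 0.1 rad and angle between holder's own z axis and vertical below 0.05 rad and value of joint clip between 0.07 and 0.15 rad and linear speed of holder below 0.01 m/s); the robot touches nothing.
It fails at once if the holder is lifted or tipped up (more than 10 mm or 0.2 rad) (z of holder in the frame of fixture above 0.018 m or angle between holder's own z axis and vertical above 0.2 rad).
It fails at once if the clip is let down on the holder before the holder is home (value of joint clip below 0.125 rad and x of holder in the frame of fixture between 0.015 and 0.044 m).
It fails at once if the rasp, bowl or tin is moved more than 15 mm (distance of any of rasp, bowl, tin from where it was at the start of the episode above 0.015 m).
It also fails if it takes over 38 s, if anything falls off the work surface, if the arm or the gripper's body presses on something with over 40 N, if the wrist force passes 120 N, or if a joint passes its speed limit or range.

### The arm

A 6-joint arm with a two-finger parallel gripper is mounted at the origin on the work surface. World frame = base frame: x ahead of the robot, y to its left, z up, the work surface at z = 0. Lengths are in mm, angles in rad, forces in N, time in s.
With the tool pointing down it reaches from about 375 to 925 mm from the base axis. Payload 5.7 kg.
Tool frame: the origin (TCP) lies midway between the tips of the shut fingers; the grasp point (between the pads) lies 19 mm behind it; z points along the fingers, y is the line along which they close (so a half turn about z gives the same grasp; the last joint's range is limited). The gripper opens to 85 mm and grips with 20 to 120 N. Pads are 22 mm wide; open, the fingers measure 114 mm over their backs; the gripper's body (76 mm by 85 mm) begins 54 mm behind the grasp point. The pads swing forward as they close: fully open they stand 13 mm farther back than shut.
Start: joints at [-1.294, 0.359, 1.51, -0, 1.272, -0.115], TCP at [229.094, -554.508, 231.267] pointing down, gripper open.
Joint ranges: [-2.97, 2.97], [-1.01, 2.36], [0.21, 2.38], [-0.96, 4.11], [0.2, 2.71], [-2.98, 2.98]. Speed limits (rad/s): [2.39, 2.39, 3.14, 3.14, 3.14, 3.14].

### API

Orientations are given as a unit quaternion [w, x, y, z].
In Python, from rig import readout, viewer, job, silhouettes gives the robot as it stands.
- The arm moves only by the tool play_rows, never from a script. Its argument "motion" is text: rows parted by semicolons, each of 7 numbers parted by spaces: the shift along the world's x, y, z in mm, then the turn, a rotation vector about the world's x, y, z in rad, then the opening, from 0 (shut) to 1 (fully open). A call has 1 to 20 rows; each row is the pose to reach, as a shift and turn from the pose commanded when the call began; what a row does not reach only later rows make up. A row lasts 1/10 s, in which the tool goes at most 50 mm and 8.59 degrees, less where a joint would pass 70% of its speed; a pose out of reach is approached as far as the arm can. A call with a gripper value outside its range is refused whole. The fingers move at their own pace and stop on an object; "force" is the grip in N (left out, the last holds). Time passes only in rows, so rows that repeat a pose let the fingers close. It gives the time, the measured TCP pose, the force, the opening and the grip force at its end, in the units of the state.
- readout.observe(): the state, without advancing time (a new reading comes with each control period).
- viewer.read_camera(name): name is "scene" or "side" or "wrist"; returns a dict with "color" (384x512x3 uint8, red, green, blue), "range_z" (384x512 float32, mm along the optical axis (not along the pixel's ray), 0 where there is no reading), "intrinsics" (3x3 intrinsics, pixels), "R" (3x3) and "t" (3): a world point X has camera coordinates R X + t. Camera axes: x right, y down, z forward; pixel columns grow to the right and rows downward; lengths in mm; the calibration is good to about 2 mm. A picture is of the moment at which its call begins.
- job.sign_off(): hands the job in; it is judged then, once.
Trained networks look in the newest picture that a camera, given by its name, has taken for a name from the list of things; names that differ only in an ending like _2 or _b are one class to them, and where a whole thing is asked for, a point or a joint stands for the part that bears it (a point fixed in the world has none). Each returns a list of dicts, best first, with "conf" (0 to 1); they miss things now and then, are a little off and sometimes report something else, mostly with a low value. They report only what shows in the picture. A call takes as long as a camera call. They do not tell look-alikes from the thing itself.
- silhouettes(camera, name): "region" (384x512 bool, what is visible of it) and "box" ([centre column, centre row, width, height] in pixels, round what is visible of it).
The state is a dict: "t": time; "q": joint angles; "dq": joint speeds; "tau": joint torques, N m; "tool_pos": TCP position; "orientation": TCP orientation; "force": force on the tool from outside, world axes, zero at the start; "ft_torque": the same for the moment, N m; "finger_gap": finger opening in mm; "grasp_force": force on a finger pad.
Only numpy, scipy, OpenCV 4.12 (cv2) and the standard library are available. Lean on these libraries where they do the work, as an engineer would, in place of code of your own. Each camera call takes 0.05 s, during which the arm holds its last target. There are 200 camera calls.

## Working session

There is one attempt and no reset: what is moved stays moved. The work goes in short steps, Python scripts to look and compute and a tool call to move; the robot and the scene stay as the last step left them, time stands still between calls to the robot, and variables do not carry over. Pictures are saved under pics/ and viewed, at most 10 in all, crops included, and the job is handed in when it is done.

Besides the shell and the picture viewer there is one more tool, called after ">>>" as name(argument=value, ...) on one line, values as JSON. play_rows: Moves the arm, as the interface text tells. Its arguments: {"type":"object","properties":{"motion":{"type":"string"},"force":{"type":"number"}},"required":["motion"]}

```bash
ls; mkdir -p pics; python3 - <<'E'
from rig import readout, viewer, silhouettes
import cv2,numpy as np,pickle
d={}
for c in ("scene","side"):
    r=viewer.read_camera(c); d[c]=r
    cv2.imwrite(f"pics/{c}0.png",r["color"][:,:,::-1])
    for n in ("fixture","holder","clip","rasp"):
        for s in silhouettes(c,n)[:3]: print(c,n,round(s["conf"],2),np.round(s["box"]))
pickle.dump(d,open("d.pkl","wb"))
print(readout.observe())
E
```

```text
pics
scene fixture 0.73 [261. 217. 129.  85.]
scene holder 0.9 [263. 201.  46.  31.]
scene holder 0.87 [309. 155.  33.  22.]
scene holder 0.86 [155. 240.  49.  27.]
scene clip 0.64 [272. 212.  91.  35.]
scene rasp 0.85 [307. 296. 130.  66.]
side fixture 0.91 [260. 189. 117. 109.]
side holder 0.96 [349. 262.  45.  35.]
side holder 0.94 [194. 154.  37.  29.]
side holder 0.88 [368. 196.  23.  37.]
side clip 0.71 [262. 200.  63.  57.]
side rasp 0.59 [193. 265. 106.  68.]
{'t': 0.5, 'q': array([-1.29412920e+00,  3.58796624e-01,  1.51042624e+00, -1.94839910e-05,
        1.27252079e+00, -1.15107650e-01]), 'dq': array([-0.00016746,  0.00129039, -0.0006271 ,  0.00123394, -0.00015378,
        0.00284338]), 'tau': array([-9.70453148e-04, -5.27134252e+01, -2.78786051e+01, -3.60119984e-04,
        3.58727404e-03, -3.17502406e-05]), 'tool_pos': array([ 229.06472523, -554.49394283,  231.2587826 ]), 'orientation': array([-7.45024790e-05,  9.80874777e-01,  1.94639838e-01, -1.53734977e-05]), 'force': array([0.04775803, 0.39197814, 0.40617151]), 'ft_torque': array([ 0.01903606,  0.02830984, -0.02847012]), 'grasp_force': 0.0, 'finger_gap': 85.0866005455602}
```

```bash
python3 -c "
import cv2,numpy as np
a=cv2.imread('pics/scene0.png');b=cv2.imread('pics/side0.png')
cv2.imwrite('pics/both.png',cv2.resize(np.vstack([a,b]),(400,600)) if 0 else a)"
```

```text
(no output)
```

View pics/scene0.png

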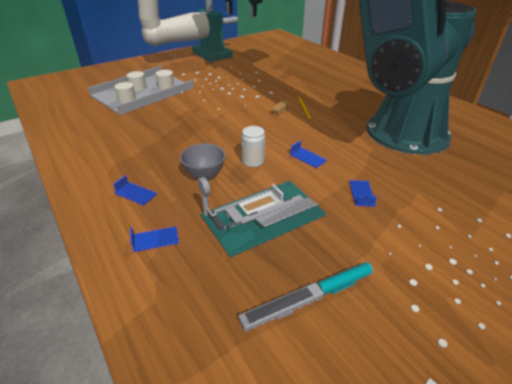

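View pics/side0.png

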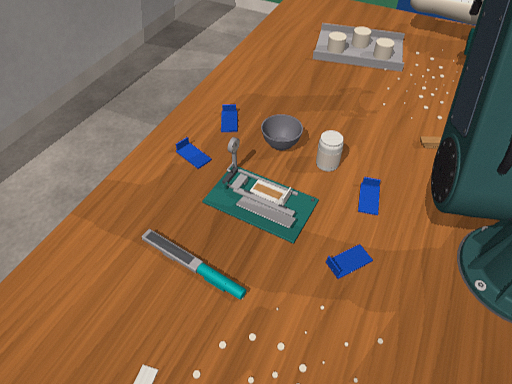

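The real holder is the silver one with a brown coupon and a white-silver back edge, lying in the lane at scene (263,203) / side (268,190). The blue look-alikes are at scene (134,190), (155,240), (308,155) and (362,193). The gauge is at scene (205,190), so the push goes away from the robot. Next I fit the fixture.

```bash
cat > h.py <<'E'
import numpy as np,cv2
def world(r):
    K=r["intrinsics"];z=r["range_z"];v,u=np.mgrid[:z.shape[0],:z.shape[1]]
    P=np.stack([(u-K[0,2])/K[0,0]*z,(v-K[1,2])/K[1,1]*z,z],-1)
    W=(P-r["t"])@r["R"]; W[z<=0]=np.nan
    return W
def teal(r,W,lo=(300,-400),hi=(800,300)):
    hsv=cv2.cvtColor(r["color"],cv2.COLOR_RGB2HSV)
    return (hsv[...,0]>75)&(hsv[...,0]<95)&(hsv[...,1]>120)&(W[...,2]<20)&(W[...,2]>2)
E
python3 - <<'E'
import pickle,numpy as np,cv2
from h import *
d=pickle.load(open("d.pkl","rb"))
for c,(u0,v0) in (("scene",(262,217)),("side",(260,205))):
    r=d[c];W=world(r);m=teal(r,W)
    yy,xx=np.mgrid[:384,:512];m&=(abs(xx-u0)<75)&(abs(yy-v0)<50)
    P=W[m];print(c,m.sum(),np.percentile(P[:,2],[5,50,95]))
    print(cv2.minAreaRect(P[:,:2].astype(np.float32)))
    # high points (gauge), box & holder points
    n=(abs(xx-u0)<75)&(abs(yy-v0)<80)&(W[...,2]>85)&(W[...,2]<110)
    if n.any(): print("gauge",np.nanmean(W[n],0),n.sum())
    s=30
    rgb=r["color"].astype(int); b=(rgb[...,0]-rgb[...,2]>60)&(rgb[...,0]>120)&(W[...,2]>8)&(W[...,2]<25)&(abs(xx-u0)<45)&(abs(yy-v0)<35)
    print("coupon",W[b].mean(0) if b.any() else None,b.sum())
    print("cam",-r["R"].T@r["t"])
r=d["side"]
cr=[d["scene"]["color"][165:260,190:335],d["side"]["color"][130:245,195:325]]
cv2.imwrite("pics/crop.png",np.hstack([cv2.resize(x,(400,300),interpolation=2) for x in cr])[:,:,::-1])
E
```

```text
scene 2067 [6.26560719 7.86456341 9.44297658]
((567.376220703125, 63.70802688598633), (134.26292419433594, 234.13461303710938), 86.80437469482422)
gauge [ 6.70018476e+02 -4.74499207e-01  9.61020248e+01] 123
coupon [560.11175918  32.93889836  14.37040885] 155
cam [911.60449269 537.82769521 545.70242699]
side 2387 [ 6.24115607  9.01720561 11.16680977]
((564.2565307617188, 61.91803741455078), (140.51348876953125, 238.6834716796875), 87.03006744384766)
gauge [540.11983582 -81.62776883  92.96979048] 304
coupon [559.16383683  32.53030939  15.26814965] 197
cam [312.44224158 610.58898377 741.1814156 ]
```

View pics/crop.png

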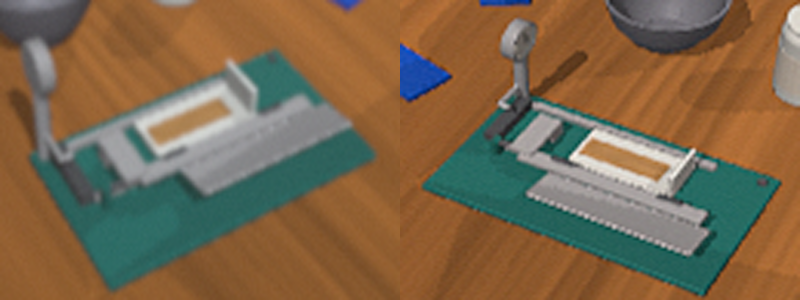

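The crop confirms it: a white-edged holder with a brown coupon, its front edge short of the jaw. The fixture centre is about (566,62), yaw about -3.1°, and the gauge check agrees within 1 mm. I'll go above the entry for a close look.

>>> play_rows(motion="50 120 0 0 0 -0.14 0.706;100 240 0 0 0 -0.28 0.706;180 430 0 0 0 -0.447 0.706;262 632 0 0 0 -0.447 0.706;262 632 0 0 0 -0.447 0.706;262 632 0 0 0 -0.447 0.706;262 632 0 0 0 -0.447 0.706;262 632 0 0 0 -0.447 0.706;262 632 0 0 0 -0.447 0.706;262 632 0 0 0 -0.447 0.706;262 632 0 0 0 -0.447 0.706;262 632 0 0 0 -0.447 0.706;262 632 0 0 0 -0.447 0.706;262 632 0 0 0 -0.447 0.706;262 632 0 0 0 -0.447 0.706;262 632 0 0 0 -0.447 0.706")

```text
t: 2.1
tool_pos: [491.0, 78.0, 231.2]
orientation: [0.0, 1.0, -0.026, -0.0]
force: [-0.1, -0.5, 0.3]
finger_gap: 60.1
grasp_force: 0.0
```

```bash
python3 - <<'E'
from rig import readout, viewer
import cv2,numpy as np,pickle
from h import *
r=viewer.read_camera("wrist");pickle.dump(r,open("w.pkl","wb"))
cv2.imwrite("pics/w1.png",r["color"][:,:,::-1])
o=readout.observe();print(o["t"],o["tool_pos"],o["orientation"],o["force"],o["finger_gap"])
print("cam",-r["R"].T@r["t"])
W=world(r);m=teal(r,W);P=W[m];print(m.sum(),cv2.minAreaRect(P[:,:2].astype(np.float32)))
E
```

```text
2.15 [490.62867448  77.19575723 231.10842886] [ 2.43757777e-04  9.99630207e-01 -2.71895130e-02 -3.45637600e-04] [ 0.61812937 -0.24999726  0.53160231] 60.57687987372473
cam [575.02726903  73.9471914  374.21346551]
1409 ((359.13116455078125, 106.8583755493164), (634.1375732421875, 321.22509765625), 7.709079742431641)
```

View pics/w1.png

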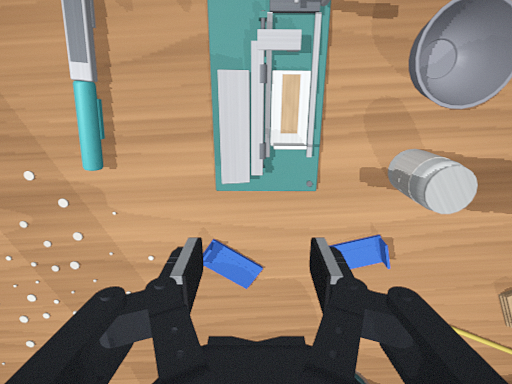

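The wrist view shows the paddle at cols 218–250 / rows 70–183, the holder at cols 270–310 with its back edge at row ~148, and the jaw at row ~40. Now I measure these.

```bash
python3 - <<'E'
import pickle,numpy as np,cv2
from h import *
r=pickle.load(open("w.pkl","rb"));W=world(r)
v,u=np.mgrid[:384,:512]
def box(a,b,c,d):return (u>=a)&(u<=b)&(v>=c)&(v<=d)
m=teal(r,W)&box(200,335,0,195);P=W[m]
print("plate",m.sum(),np.median(P[:,2]),cv2.minAreaRect(P[:,:2].astype(np.float32)))
def st(n,m):
    P=W[m];print(n,len(P),"med",np.nanmedian(P,0).round(1),"lo",np.nanpercentile(P,2,0).round(1),"hi",np.nanpercentile(P,98,0).round(1))
w=r["color"].astype(int).min(-1)
st("tab",box(265,318,135,158)&(W[...,2]>28)&(W[...,2]<42))
st("holderwhite",box(268,314,66,152)&(w>190)&(W[...,2]<20))
st("paddle",box(217,251,66,188)&(W[...,2]>20)&(W[...,2]<42))
st("jaw",box(255,303,28,52)&(W[...,2]>15))
m=box(217,251,66,188)&(W[...,2]>20)&(W[...,2]<42);print(cv2.minAreaRect(W[m][:,:2].astype(np.float32)))
m=box(268,314,66,152)&(w>190);print(cv2.minAreaRect(W[m][:,:2].astype(np.float32)))
E
```

```text
plate 763 8.32825251702908 ((560.0478515625, 60.63037872314453), (137.364990234375, 226.3639678955078), 86.69758605957031)
tab 151 med [512.3  38.4  35.9] lo [509.3  17.8  28.3] hi [514.6  56.4  38. ]
holderwhite 1987 med [554.3  21.8  14.2] lo [512.5   3.5   8.5] hi [597.9  56.4  15.9]
paddle 3478 med [542.3 102.5  31. ] lo [471.7  82.2  26.6] hi [600.4 121.   35. ]
jaw 971 med [630.   47.5  28.2] lo [619.6  23.5  25.1] hi [640.8  71.1  30. ]
((536.947021484375, 101.47380065917969), (38.82557678222656, 138.43185424804688), 86.60759735107422)
((553.3955078125, 28.528064727783203), (52.535606384277344, 102.89766693115234), 83.08058166503906)
```

>>> play_rows(motion="-1 -6 -50 0 0 -0.004 0.61;-1 -6 -100 0 0 -0.004 0.61;-1 -6 -150 0 0 -0.004 0.61;-1 -6 -186 0 0 -0.004 0.61;-1 -6 -191 0 0 -0.004 0.61;-1 -6 -191 0 0 -0.004 0.61;-1 -6 -191 0 0 -0.004 0.61")

```text
t: 2.85
tool_pos: [491.5, 70.9, 42.0]
orientation: [-0.0, 1.0, -0.03, 0.001]
force: [0.6, 0.1, 0.8]
finger_gap: 52.1
grasp_force: 0.0
```

```bash
python3 - <<'E'
from rig import readout, viewer
import cv2,numpy as np,pickle
from h import *
r=viewer.read_camera("wrist");s=viewer.read_camera("side")
cv2.imwrite("pics/w2.png",np.hstack([cv2.resize(r["color"],(400,300)),cv2.resize(s["color"][120:255,170:350],(400,300),interpolation=2)])[:,:,::-1])
o=readout.observe();print(o["t"],o["tool_pos"],o["force"],o["ft_torque"],o["finger_gap"])
E
```

```text
2.95 [491.93695954  71.23779356  42.34076893] [ 0.12441206 -0.68748192  1.32012742] [-0.02737915  0.03127409  0.03276278] 51.829534220978914
```

View pics/w2.png

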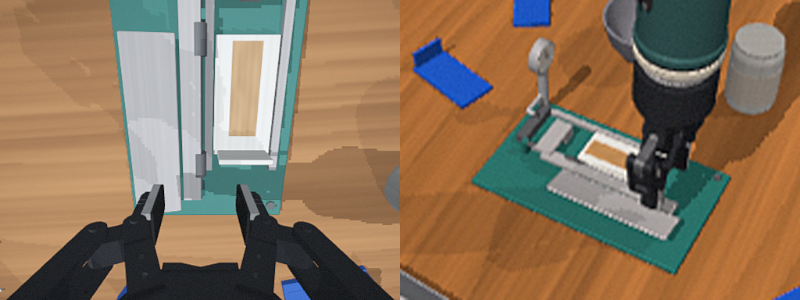

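The left finger is over the paddle and the right finger behind the back edge, so the alignment is good. Descending gently.

>>> play_rows(motion="0 0 -3 0 0 0 0.61;0 0 -6 0 0 0 0.61;0 0 -9 0 0 0 0.61;0 0 -12 0 0 0 0.61;0 0 -12 0 0 0 0.61;0 0 -12 0 0 0 0.61")

```text
t: 3.55
tool_pos: [489.9, 71.5, 28.1]
orientation: [-0.0, 1.0, -0.03, -0.0]
force: [-0.9, 0.4, -0.0]
finger_gap: 52.5
grasp_force: 0.0
```

>>> play_rows(motion="0 0 -2 0 0 0 0.61;0 0 -4 0 0 0 0.61;0 0 -4 0 0 0 0.61;0 0 -4 0 0 0 0.61")

```text
t: 3.95
tool_pos: [490.3, 71.7, 24.4]
orientation: [-0.0, 1.0, -0.03, 0.0]
force: [0.3, 1.5, 4.5]
finger_gap: 52.2
grasp_force: 1.7
```

```bash
cat > meas.py <<'E'
from rig import readout, viewer
import cv2,numpy as np
from h import *
r=viewer.read_camera("wrist");W=world(r);v,u=np.mgrid[:384,:512]
F=np.array([567,59.]);a=-0.058
def loc(P):
    d=P[...,:2]-F;return np.stack([d[...,0]*np.cos(a)+d[...,1]*np.sin(a),-d[...,0]*np.sin(a)+d[...,1]*np.cos(a),P[...,2]],-1)
L=loc(W)
m=(L[...,0]>-60)&(L[...,0]<30)&(L[...,1]>28)&(L[...,1]<58)&(L[...,2]>15)&(L[...,2]<42)
P=L[m];w=r["color"].astype(int).min(-1)
c=np.linalg.lstsq(np.c_[P[:,0]*0+1,P[:,1]-43.5,P[:,0]+33],P[:,2],rcond=None)[0]
print("paddle mid z, slope y, slope x",c.round(3),"clip~",round(0.2-np.arctan(c[1]),3),len(P))
t=(L[...,2]>26)&(L[...,2]<40)&(abs(L[...,1]+25)<14)&(w>90)&(L[...,0]<25)&(L[...,0]>-75)
if t.any(): print("tab x",np.percentile(L[t][:,0],[3,50,97]).round(1),t.sum())
k=(r["color"][...,0].astype(int)-r["color"][...,2]>60)&(L[...,2]>9)&(L[...,2]<22)&(abs(L[...,1]+25)<20)&(abs(L[...,0])<100)
print("coupon",L[k].mean(0).round(1),np.percentile(L[k][:,0],[2,98]).round(1))
f=[];[f.append(readout.observe()) for _ in range(1)]
o=f[0];print(o["t"],o["tool_pos"].round(1),o["force"].round(2),o["ft_torque"].round(2),o["finger_gap"])
np.save("last.npy",r["color"])
E
python3 meas.py
```

```text
paddle mid z, slope y, slope x [28.639  0.122  0.   ] clip~ 0.079 11564
tab x [-66.3 -52.5 -51.7] 829
coupon [ -2.3 -26.3  14.7] [-38.   28.4]
4.0 [490.3  71.7  24.4] [-0.52  2.87  4.15] [0.59 0.01 0.07] 52.06021860029288
```

>>> play_rows(motion="0 0 -2 0 0 0 0.61;0 0 -4 0 0 0 0.61;0 0 -6 0 0 0 0.61;0 0 -6 0 0 0 0.61;0 0 -6 0 0 0 0.61")

```text
t: 4.5
tool_pos: [490.4, 71.8, 18.4]
orientation: [-0.0, 1.0, -0.03, 0.0]
force: [-1.3, 3.9, 6.8]
finger_gap: 52.5
grasp_force: 3.6
```

```bash
python3 meas.py
```

```text
paddle mid z, slope y, slope x [21.945 -0.071  0.   ] clip~ 0.271 10886
tab x [-66.3 -52.5 -51.7] 938
coupon [ -2.3 -26.3  14.7] [-38.3  28.4]
4.55 [490.4  71.8  18.4] [-0.76  5.38  7.24] [0.95 0.1  0.05] 52.432659673346606
```

Clip is about 0.27 and the holder is unmoved. Pushing along the lane.

>>> play_rows(motion="3 -0.2 0 0 0 0 0.61;6 -0.3 0 0 0 0 0.61;9 -0.5 0 0 0 0 0.61;12 -0.7 0 0 0 0 0.61;15 -0.9 0 0 0 0 0.61;18 -1 0 0 0 0 0.61;21 -1.2 0 0 0 0 0.61;24 -1.4 0 0 0 0 0.61;27 -1.6 0 0 0 0 0.61;30 -1.7 0 0 0 0 0.61;30 -1.7 0 0 0 0 0.61")

```text
t: 5.65
tool_pos: [515.0, 69.7, 17.5]
orientation: [0.0, 1.0, -0.029, -0.005]
force: [-8.4, 1.0, 9.0]
finger_gap: 52.0
grasp_force: 5.2
```

```bash
python3 meas.py; python3 -c "
import cv2,numpy as np
cv2.imwrite('pics/w3.png',np.load('last.npy')[:,:,::-1])"
```

```text
paddle mid z, slope y, slope x [22.503 -0.145 -0.048] clip~ 0.344 9043
tab x [-41.4 -37.7 -36.9] 934
coupon [ 12.3 -27.1  14.7] [-23.5  43. ]
5.7 [515.   69.7  17.5] [-7.67  1.13  9.48] [0.46 1.39 0.13] 51.86030359898816
```

View pics/w3.png

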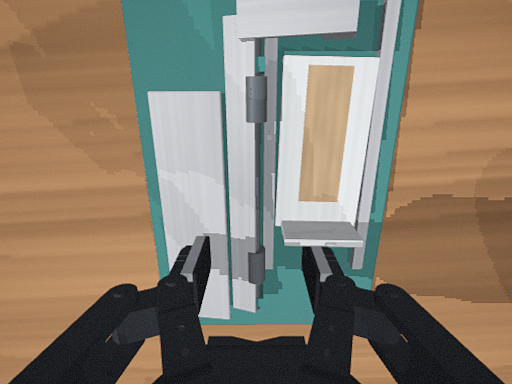

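The holder is moving (origin about +4, front short of the jaw) and the clip is well down, near its stop. I'll ease up by 1 mm and continue.

>>> play_rows(motion="0 0 1 0 0 0 0.61;3 -0.2 1 0 0 0 0.61;6 -0.3 1 0 0 0 0.61;9 -0.5 1 0 0 0 0.61;12 -0.7 1 0 0 0 0.61;15 -0.9 1 0 0 0 0.61;18 -1 1 0 0 0 0.61;20 -1.2 1 0 0 0 0.61;20 -1.2 1 0 0 0 0.61")

```text
t: 6.6
tool_pos: [536.4, 68.4, 18.5]
orientation: [0.0, 1.0, -0.029, -0.003]
force: [-6.1, 1.1, 6.0]
finger_gap: 52.3
grasp_force: 4.1
```

```bash
python3 meas.py
```

```text
paddle mid z, slope y, slope x [24.004 -0.098 -0.042] clip~ 0.298 6838
tab x [-20.  -16.3 -15.4] 917
coupon [ 25.9 -27.   14.7] [-2.5 50.9]
6.65 [536.4  68.4  18.5] [-6.16  1.12  6.2 ] [0.4  1.   0.14] 52.46563004003612
```

>>> play_rows(motion="3 -0.2 0 0 0 0 0.61;6 -0.3 0 0 0 0 0.61;9 -0.5 0 0 0 0 0.61;12 -0.7 0 0 0 0 0.61;15 -0.9 0 0 0 0 0.61;18 -1 0 0 0 0 0.61;21 -1.2 0 0 0 0 0.61;21 -1.2 0 0 0 0 0.61")

```text
t: 7.45
tool_pos: [557.0, 67.3, 18.4]
orientation: [0.0, 1.0, -0.029, -0.004]
force: [-6.7, 0.9, 6.3]
finger_gap: 52.3
grasp_force: 4.5
```

```bash
python3 meas.py
```

```text
paddle mid z, slope y, slope x [ 2.3058e+01 -1.1200e-01 -1.0000e-03] clip~ 0.312 5216
tab x [0.6 4.2 5.1] 922
coupon [ 49.1 -26.9  14.8] [17.9 85.3]
7.5 [556.9  67.3  18.4] [-6.16  1.42  7.88] [0.4  1.2  0.14] 52.405558555872375
```

>>> play_rows(motion="1.5 -0.1 0 0 0 0 0.61;3 -0.2 0 0 0 0 0.61;4.5 -0.3 0 0 0 0 0.61;6 -0.4 0 0 0 0 0.61;7.5 -0.4 0 0 0 0 0.61;7.5 -0.4 0 0 0 0 0.61")

```text
t: 8.1
tool_pos: [560.3, 67.0, 18.2]
orientation: [0.0, 1.0, -0.03, -0.008]
force: [-16.0, 1.2, 16.4]
finger_gap: 51.6
grasp_force: 9.0
```

```bash
python3 meas.py
```

```text
paddle mid z, slope y, slope x [ 2.2501e+01 -1.3400e-01  8.0000e-03] clip~ 0.333 4947
tab x [4.  7.5 8.4] 916
coupon [ 55.  -26.9  14.8] [21.1 88.7]
8.15 [560.3  67.   18.2] [-15.15   0.9   15.5 ] [ 0.21  2.46 -0.18] 52.482276005626595
```

>>> play_rows(motion="1 0 0.7 0 0 0 0.61;2 -0.1 1.2 0 0 0 0.61;3 -0.2 1.2 0 0 0 0.61;3 -0.2 1.2 0 0 0 0.61;3 -0.2 1.2 0 0 0 0.61")

```text
t: 8.65
tool_pos: [560.4, 67.0, 18.3]
orientation: [0.0, 1.0, -0.03, -0.01]
force: [-17.9, 1.7, 12.5]
finger_gap: 52.2
grasp_force: 10.5
```

```bash
python3 meas.py; python3 -c "
import cv2,numpy as np
cv2.imwrite('pics/w4.png',np.load('last.npy')[:,:,::-1])"
```

```text
paddle mid z, slope y, slope x [ 2.2611e+01 -1.2900e-01  8.0000e-03] clip~ 0.328 4923
tab x [4.1 7.6 8.6] 923
coupon [ 55.2 -27.   14.7] [21.2 88.8]
8.7 [560.4  67.   18.3] [-18.19   2.64  12.44] [ 0.38  2.96 -0.23] 52.331352182673626
```

View pics/w4.png

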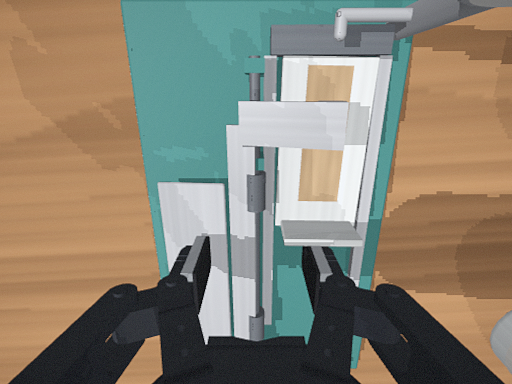

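The front edge is against the stop: no more travel, and the force is rising. Now I back off the push with the paddle still held, then let the clip up slowly.

>>> play_rows(motion="-4 0.2 0 0 0 0 0.61;-8 0.4 0 0 0 0 0.61;-12 0.7 0 0 0 0 0.61;-16 0.9 0 0 0 0 0.61;-18 1 0 0 0 0 0.61;-18 1 0 0 0 0 0.61")

```text
t: 9.3
tool_pos: [556.0, 67.3, 21.2]
orientation: [0.0, 1.0, -0.03, 0.002]
force: [2.8, -0.7, 4.7]
finger_gap: 52.1
grasp_force: 2.6
```

```bash
python3 meas.py
```

```text
paddle mid z, slope y, slope x [ 2.6051e+01 -8.0000e-03 -3.0000e-03] clip~ 0.208 5296
tab x [-0.6  7.4  8.3] 903
coupon [ 54.  -27.1  14.7] [21.  88.5]
9.35 [556.   67.3  21.2] [ 3.07 -0.64  5.69] [ 0.09 -0.44 -0.09] 52.13332413883154
```

>>> play_rows(motion="0 0 1 0 0 0 0.61;0 0 2 0 0 0 0.61;0 0 3 0 0 0 0.61;0 0 4 0 0 0 0.61;-1 0 5 0 0 0 0.61;-2 0 7 0 0 0 0.61;-3 0 10 0 0 0 0.61;-3 0 20 0 0 0 0.61;-3 0 40 0 0 0 0.61;-3 0 80 0 0 0 0.61;-3 0 120 0 0 0 0.61;-3 0 120 0 0 0 0.61;-3 0 120 0 0 0 0.61")

```text
t: 10.65
tool_pos: [551.4, 67.8, 142.1]
orientation: [-0.0, 1.0, -0.03, 0.002]
force: [-0.8, -0.1, -0.0]
finger_gap: 51.9
grasp_force: 0.0
```

```bash
python3 meas.py; python3 - <<'E'
from rig import viewer
import cv2,numpy as np
from h import *
s=viewer.read_camera("scene")["color"]
cv2.imwrite('pics/w5.png',np.hstack([cv2.resize(np.load('last.npy'),(400,300)),cv2.resize(s[165:260,190:320],(400,300),interpolation=2)])[:,:,::-1])
E
```

```text
paddle mid z, slope y, slope x [27.929  0.1   -0.   ] clip~ 0.1 2781
tab x [4.4 7.3 8.2] 202
coupon [ 52.2 -27.4  14.7] [21.  87.5]
10.7 [550.3  67.8 140.7] [ 0.34 -0.08 -0.68] [ 0.04  0.02 -0.02] 51.88367441605531
```

View pics/w5.png

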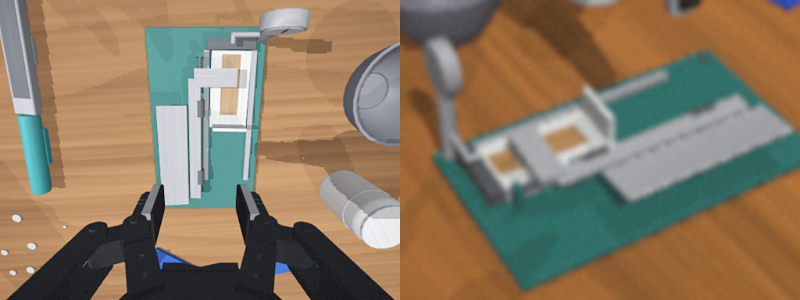

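The clip measures 0.10, so the jaw is resting on the holder. The holder is against the stop and the robot is clear, so I'm handing in.

```bash
python3 -c "
from rig import job
print(job.sign_off())"
```

```text
the job is handed in; nothing more can be done
None
```

The job is handed in: the holder is home against the end stop, the clip is down on it (measured about 0.10 rad), and the robot is clear; the hand-in call returned no verdict.

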